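Try the air clamp with the valve's recessed override

ROBOT

A 7-joint arm with a two-finger parallel gripper is mounted at the origin on the work surface. World frame = base frame: x ahead of the robot, y to its left, z up, the work surface at z = 0. Lengths are in m, angles in degrees, forces in N, time in s.
With the tool pointing down it reaches from about 0.425 to 0.975 m from the base axis. Payload 16.7 kg.
Tool frame: the origin (TCP) lies on the centre line of the jaws, within the pads' length; the fingertips stand 25 mm ahead of it and the grasp point (between the pads) lies 6 mm ahead of it (ctrl.tcp_to_tips is the distance from the TCP to the fingertips, in m); z points along the fingers, y is the line along which they close (so a half turn about z gives the same grasp; the last joint's range is limited). The gripper opens to 85 mm and grips with 20 to 120 N. Pads are 22 mm wide; open, the fingers measure 114 mm over their backs; the gripper's body (76 mm by 85 mm) begins 54 mm behind the grasp point. The pads swing forward as they close: fully open they stand 13 mm farther back than shut.
Start: joints at [-78.409, 24.414, 4.234, 92.017, -1.954, 63.644, -3.845], TCP at [0.233, 0.634, 0.256] pointing down, gripper open.
Joint ranges: [-163.25, 163.25], [-28.42, 122.38], [-70.27, 78.77], [12.13, 141.07], [-58.53, 238.53], [9.26, 117.41], [-156.51, 156.51]. Speed limits (degrees/s): [108.29, 108.29, 136.94, 136.94, 172.46, 172.46, 172.46].

INTERFACE

Orientations are given as a 3x3 rotation matrix whose columns are the frame's x, y, z axes.
In Python, from bench import ctrl gives the robot as it stands.
- The arm moves only by the shell command python3 -m crank 'ROWS' [FORCE]. ROWS is JSON, a list that holds one entry, the list of rows, each a list of 7 numbers: the opening, from -1 (shut) to 1 (fully open), then the shift along the world's x, y, z scaled (see below), then the turn, a rotation vector about the world's x, y, z scaled (see below). In form: [[[jaw, x, y, z, wx, wy, wz], ...]]. A call has 1 to 20 rows; each row is the pose to reach, as a shift and turn from the pose commanded when the call began; what a row does not reach only later rows make up. The controller multiplies each number of a shift by 20 cm and each number of a turn by 90 degrees. A row lasts 1/10 s, in which the tool goes at most 50 mm and 8.59 degrees, less where a joint would pass 70% of its speed; a pose out of reach is approached as far as the arm can. A call with a number of a shift or a turn outside -1 to 1 is refused whole. A call with a gripper value outside its range is refused whole. The fingers move at their own pace and stop on an object; FORCE is the grip in N (left out, the last holds). Time passes only in rows, so rows that repeat a pose let the fingers close. It gives the time, the measured TCP pose, the force, the opening and the grip force at its end, in the units of the state.
- ctrl.state(): the state, without advancing time (a new reading comes with each control period).
- ctrl.read_camera(name): name is "scene" or "side" or "wrist"; returns a dict with "pixels" (400x640x3 uint8, red, green, blue), "fx", "fy", "cx", "cy" (pixels), "k1" (the pictures are not rectified: a ray, as slopes to the right and down, at radius r is drawn at 1 + k1 r^2 times it, then the intrinsics apply), "rvec" (rotation vector, rad) and "tvec" (3), from world to camera coordinates, as OpenCV has them. Camera axes: x right, y down, z forward; pixel columns grow to the right and rows downward; lengths in m; the calibration is good to about 2 mm. A picture is of the moment at which its call begins. There is no depth.
- ctrl.finish_job(): hands the job in; it is judged then, once.
The state is a dict: "clock": time; "joints": joint angles; "joint_velocities": joint speeds; "tau": joint torques, N m; "eef_pos": TCP position; "tool_rot": TCP orientation; "force": force on the tool from outside, world axes, zero at the start; "wrist_torque": the same for the moment, N m; "opening": opening from 0.0 (shut) to 1.0 (fully open); "finger_force": force on a finger pad.
Only numpy, scipy, OpenCV 4.12 (cv2) and the standard library are available. Lean on these libraries where they do the work, as an engineer would, in place of code of your own. Each camera call takes 0.05 s, during which the arm holds its last target. There are 200 camera calls.

TASK

Try out the air clamp on the bench fixture: without dropping it, lay the white stepped block flat in the nest with its tab in the slot of the fixed stop, and let go of it. Then take the blue-sleeved pin punch from the wooden stand, put its slim tip down the round hole on top of the valve and with it alone push the recessed orange override button fully down, so that the red clamp pad drives the block home against the stop. Finish still gripping the punch and holding the button down; leave the other tools and things where they are.

Things in the scene. Friction and masses are not known exactly. Their poses are not given: they have to be found in the camera images.
- fixture: Fixed bench fixture: aluminium base plate 190 x 270 mm, 12 mm thick; on its left (+y) half the nest, stop and air cylinder, on its right half the air valve. Origin: centre of the plate's underside, on the bench. x runs from air cylinder to stop, y left, z up; its heading varies by up to 17 degrees. A 6 mm copper pipe joins valve and cylinder, up to 33 mm above the bench
- nest (a point): Point on the flat nest floor, 20 mm above the bench, where the block's origin lies when home; block x must point along nest x (fixture x). Side guides, 12 mm high, stand 23 mm left and right of it (3 mm play each side). Stop face 37.5 mm beyond it in +x, 20 mm high, slot 24 mm wide in its middle. A block laid 4 mm short of home (to -x) is clear of stop and pad
- block: White machined plastic block, loose, about 0.14 kg. Body 75 mm (x) x 40 mm (y), top stepped: 42 mm high at the -x end, 36 mm in the middle third, 28 mm at the +x end. At the low +x end a tab sticks out 12 mm, 16 mm wide, 14 mm high, flush with the underside. Origin: centre of the body's underside, z up. Lies flat on the bench, any heading; grasp it across y
- block_tab (a point): Middle of the block's low +x end face at the underside, where the tab begins: 37.5 mm from the block's origin along its +x
- clamp (a joint): Stroke of the cylinder rod that carries the sprung red clamp pad, in m: 0 = retracted, grows along nest +x, at most 0.010; beyond 0.0085 the pad bears on a block that is home and its spring gives. The rod moves only with the override button, 2 mm for each mm of button, and springs back with it
- clamp_face (a point): Centre of the front face of the red clamp pad (26 mm wide, 20 mm high), 12 mm above the nest floor; moves with the pad. Retracted it stands 46 mm from the nest point on its -x side, 8.5 mm from a block that is home. The aluminium cylinder begins 20 mm behind it and is 34 mm high over the nest floor
- override_mouth (a point): Centre of the rim of the round vertical hole in the top of the valve's grey pilot head, 60 mm above the bench; z up. The hole is 12 mm wide with a 1 mm chamfer. The orange override button inside, 10 mm wide, has its top 12 mm below the rim when up. The black coil and aluminium valve housing beside it are lower than the rim
- override (a joint): How far the orange button is pressed, in m: 0 = up, 0.005 = hard stop; it springs back. It takes 1.5 N to start, about 4.5 N at 0.0042 and from there, as the clamp bears on the block, about 10 N for each further mm. Held down means over 0.0043
- punch: Pin punch, loose, about 0.11 kg, upright, tip down, in one of the three holes of the stand (which one varies). 130 mm long: steel tip 6 mm thick for the first 45 mm, then a round 16 mm body with a blue 17 mm sleeve 60 to 116 mm above the tip, where to grip. Origin at the end of the tip, z to the head. In the stand the tip is 11 mm above the bench, the shoulder on the stand's top
- punch_tip (a point): The end of the punch's slim tip (its origin)
- stand: Drilled wooden tool stand that does not move: 150 mm (x) x 56 mm (y) x 56 mm high, origin at the centre of its underside. Three 10 mm holes in a row along its x, at -46, 0 and +46 mm. Grip tools with the fingers closing across the row (along the stand's y); lift a tool by 50 mm to clear it
- deburr: Deburring tool with a red handle, 119 mm long overall, standing in the stand; its top is 130 mm above the bench. Not to be disturbed
- scriber: Scriber with a yellow handle, 118 mm long overall, standing in the stand; its top is 129 mm above the bench. Not to be disturbed
- soft_jaw: Spare aluminium vise jaw, 100 x 20 mm, 30 mm high, on the bench. Not to be disturbed
Mind the look-alikes: they are no part of the job. There is more than one size of the block; the job needs the smallest.

How it is judged:
By the outcome, as a careful person would: the job done as asked, in the order asked, and still so for the second after the job is handed in, while the arm keeps its last pose, push and grip.
It also fails if it takes over 51 s, if anything falls off the work surface, if the arm or the gripper's body presses on something with over 40 N, if the wrist force passes 120 N, or if a joint passes its speed limit or range.

## Working session

There is one attempt and no reset: what is moved stays moved. The work goes in short steps, Python scripts to look and compute and a shell command to move; the robot and the scene stay as the last step left them, time stands still between calls to the robot, and variables do not carry over. Pictures are saved under pics/ and viewed, at most 10 in all, crops included, and the job is handed in when it is done.

```bash
mkdir -p pics; cat > h.py <<'E'
import numpy as np, cv2
from bench import ctrl
def shot(n,f):
    d=ctrl.read_camera(n); cv2.imwrite(f'pics/{f}.png',d['pixels'][:,:,::-1])
    np.savez(f'pics/{f}.npz',**{k:np.array(v) for k,v in d.items()}); return d
def load(f): return np.load(f'pics/{f}.npz')
def ray(d,u,v):
    K=np.array([[d['fx'],0,d['cx']],[0,d['fy'],d['cy']],[0,0,1]],float)
    n=cv2.undistortPoints(np.array([[[u,v]]],float),K,np.array([d['k1'],0,0,0],float))[0,0]
    R=cv2.Rodrigues(np.array(d['rvec'],float))[0]; t=np.array(d['tvec'],float).ravel()
    return -R.T@t, R.T@np.array([n[0],n[1],1])
def at(d,u,v,z):
    o,r=ray(d,u,v); return o+r*(z-o[2])/r[2]
def proj(d,P):
    K=np.array([[d['fx'],0,d['cx']],[0,d['fy'],d['cy']],[0,0,1]],float)
    return cv2.projectPoints(np.array(P,float).reshape(-1,1,3),np.array(d['rvec'],float),np.array(d['tvec'],float),K,np.array([d['k1'],0,0,0],float))[0][:,0]
def crop(f,x0,y0,w,h,s):
    im=cv2.imread(f'pics/{f}.png')[y0:y0+h,x0:x0+w]
    cv2.imwrite(f'pics/{f}_c{x0}_{y0}.png',cv2.resize(im,None,fx=s,fy=s,interpolation=cv2.INTER_CUBIC))
E
python3 - <<'E'
from h import *
for n in('scene','side'):
    d=shot(n,n+'0'); print(n,d['fx'],d['k1'],ray(d,320,200))
print(ctrl.state())
E
```

```text
scene 515.077931027608 -0.11651142966002856 (array([1.16903011, 0.26825544, 1.10288094]), array([-0.49944838, -0.26517113, -0.82486709]))
side 361.610743006603 -0.06497331233023418 (array([0.47514085, 0.54752598, 0.7820307 ]), array([ 0.08580709, -0.62698521, -0.77440871]))
{'clock': 0.1, 'joints': array([-78.40943246,  24.44564167,   4.23282432,  92.04972012,
        -1.9541047 ,  63.64607316,  -3.84440652]), 'joint_velocities': array([-0.01567901, -0.10010099,  0.0270483 ,  0.00218995, -0.02677485,
       -0.01883067, -0.14661449]), 'tau': array([ 8.27657495e-03, -9.51533890e+01,  3.77182961e+00, -4.64395809e+01,
        1.97255902e-02,  6.64874780e-03,  1.96950680e-05]), 'eef_pos': array([0.23250445, 0.63330476, 0.25567746]), 'tool_rot': array([[-9.38737565e-01,  3.44632664e-01, -3.31904989e-04],
       [ 3.44632812e-01,  9.38736850e-01, -1.16201336e-03],
       [-8.88963146e-05, -1.20521094e-03, -9.99999270e-01]]), 'force': array([-0.01925611, -0.15101918, -1.03021864]), 'wrist_torque': array([ 0.06414879, -0.00730835,  0.04201994]), 'finger_force': 0.0, 'opening': 1.0022214187417102}
```

View pics/scene0.png

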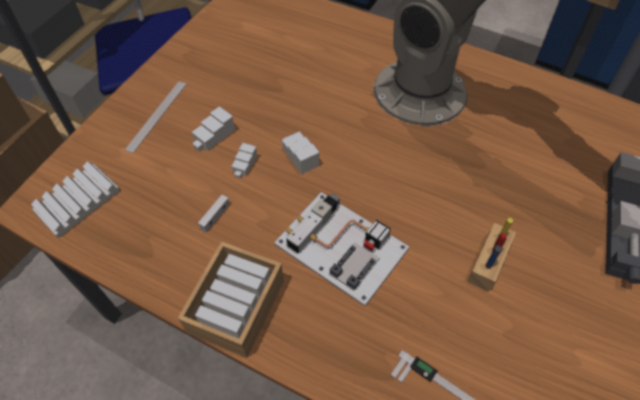

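View pics/side0.png

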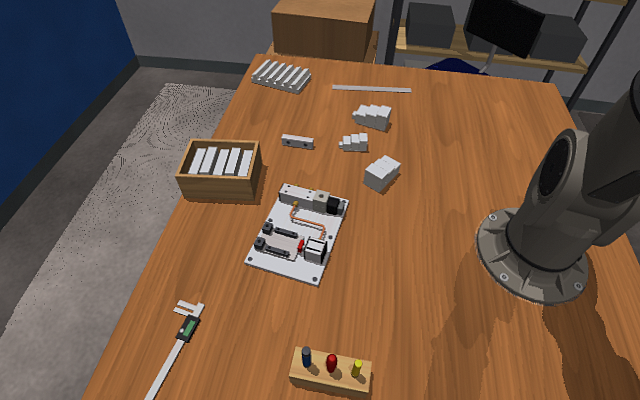

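```bash
python3 - <<'E'
from h import *
R=lambda f,x,y,w,h,s:cv2.resize(cv2.imread(f'pics/{f}.png')[y:y+h,x:x+w],None,fx=s,fy=s,interpolation=cv2.INTER_CUBIC)
a=R('scene0',225,135,40,50,6)   #240x300
b=R('scene0',460,210,60,100,3)[:300,:180]
c=R('scene0',270,190,140,110,4) #560x440
cv=np.zeros((600,800,3),np.uint8); cv[:440,:560]=c; cv[:300,560:800]=a; cv[300:600,560:740]=b
cv2.imwrite('pics/cA.png',cv)
a=R('side0',335,125,40,30,6)   #240x180
b=R('side0',285,335,95,65,4)[:,:380] #380x260
c=R('side0',240,180,115,110,5) #575x550
cv=np.zeros((600,800,3),np.uint8); cv[:550,:560]=c[:,:560]; cv[:180,560:800]=a; cv[200:460,560:800]=b[:,:240]
cv2.imwrite('pics/cB.png',cv)
E
```

```text
(no output)
```

View pics/cA.png

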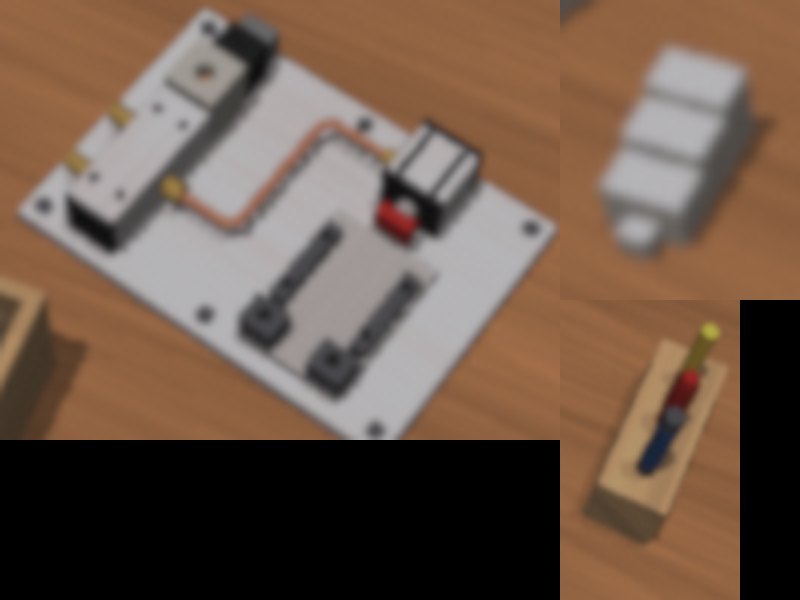

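View pics/cB.png

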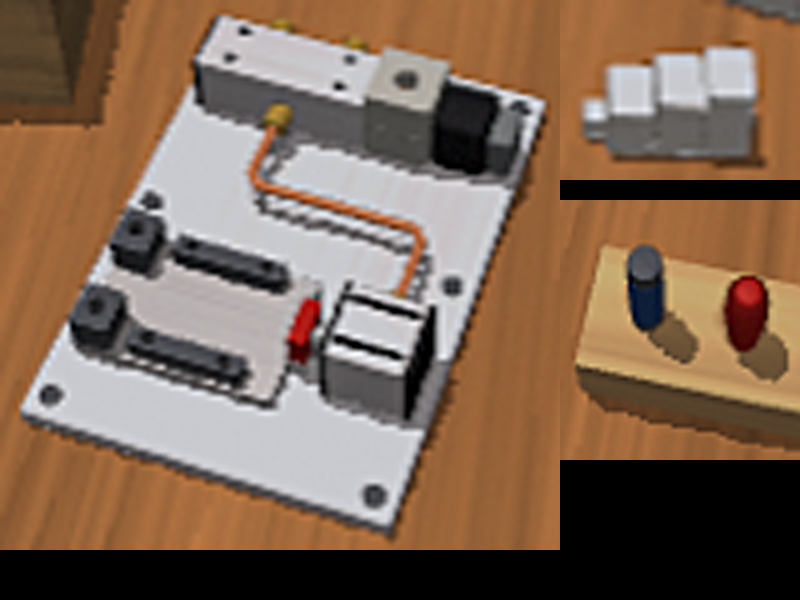

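```bash
python3 - <<'E'
from h import *
s=load('scene0'); q=load('side0')
cs=lambda x,y:(270+x/4,190+y/4); bs=lambda x,y:(225+(x-560)/6,135+y/6)
cq=lambda x,y:(240+x/5,180+y/5); bq=lambda x,y:(335+(x-560)/6,125+y/6)
ss=lambda x,y:(460+(x-560)/3,210+(y-300)/3); sq=lambda x,y:(285+(x-560)/4,335+(y-200)/4)
f=lambda n,d,p,z:print(n,np.round(at(d,p[0]-.5+.5*0,p[1],z)*1000,1)[:2])
f('mouth s',s,cs(205,71),.06);f('mouth q',q,cq(406,79),.06)
for p in((18,212),(557,230),(205,8)):f('plate s',s,cs(*p),.012)
for p in((22,412),(392,525),(547,98),(218,14)):f('plate q',q,cq(*p),.012)
for p in((265,310),(335,360)):f('stop s',s,cs(*p),.04)
for p in((137,228),(97,303)):f('stop q',q,cq(*p),.04)
for p in((338,228),(275,297),(415,280),(347,350)):f('guide s',s,cs(*p),.032)
for p in((178,240),(285,270),(133,337),(242,367)):f('guide q',q,cq(*p),.032)
for p in((672,45),(748,67),(735,108),(655,90)):f('blk42 s',s,bs(*p),.042)
for p in((620,150),(607,185),(690,207),(702,165)):f('blk28 s',s,bs(*p),.028)
for p in((706,50),(752,48),(754,90),(709,92)):f('blk42 q',q,bq(*p),.042)
for p in((608,67),(648,67),(652,108),(611,110)):f('blk28 q',q,bq(*p),.028)
f('punch top s',s,ss(675,416),.141);f('punch top q',q,sq(645,257),.141)
f('punch base s',s,ss(645,470),.056);f('punch base q',q,sq(650,325),.056)
f('yellow s',s,ss(710,331),.129)
E
```

```text
mouth s [557.  -54.9]
mouth q [555.4 -51.3]
plate s [ 672.4 -123.5]
plate s [533.9 173.4]
plate s [485.3 -92.3]
plate q [712.7 144.8]
plate q [527.6 175.5]
plate q [482.  -89.8]
plate q [ 674.1 -122.1]
stop s [676.   45.7]
stop s [686.3  95.2]
stop q [676.2  49.4]
stop q [684.7  95.7]
guide s [603.8  58.3]
guide s [662.1  45.4]
guide s [614.7 113.4]
guide s [673.8  97.3]
guide q [656.3  48. ]
guide q [599.7  57.3]
guide q [664.9 107. ]
guide q [609.5 115.1]
blk42 s [ 454.2 -345.5]
blk42 s [ 449.7 -307.9]
blk42 s [ 472.7 -300.5]
blk42 s [ 480.1 -338.1]
blk28 s [ 507.7 -341.3]
blk28 s [ 527.1 -335.6]
blk28 s [ 520.8 -296. ]
blk28 s [ 498.2 -303.9]
blk42 q [ 476.9 -337.7]
blk42 q [ 453.2 -343.4]
blk42 q [ 450.  -310.4]
blk42 q [ 472.8 -305. ]
blk28 q [ 527.1 -332.2]
blk28 q [ 506.2 -335.7]
blk28 q [ 501.1 -303.8]
blk28 q [ 521.9 -298.8]
punch top s [523.8 358.8]
punch top q [521.2 360.3]
punch base s [523.3 359.6]
punch base q [519.5 366.4]
yellow s [432.1 362.8]
```

```bash
python3 -m crank '[[[1,0.93,-0.97,0,0,0,0.1],[1,0.93,-0.97,0,0,0,0.1],[1,0.93,-0.97,0,0,0,0.1],[1,0.93,-0.97,0,0,0,0.1],[1,0.93,-0.97,0,0,0,0.1],[1,0.93,-0.97,0,0,0,0.1]]]'; python3 -m crank '[[[1,0.4,-1,0,0,0,0.1],[1,0.4,-1,0,0,0,0.1],[1,0.4,-1,0,0,0,0.1],[1,0.4,-1,0,0,0,0.1],[1,0.4,-1,0,0,0,0.1]]]';  python3 -m crank '[[[1,0.35,-1,0.2,0,0,0.12],[1,0.35,-1,0.2,0,0,0.12],[1,0.35,-1,0.2,0,0,0.12],[1,0.35,-1,0.2,0,0,0.12],[1,0.35,-1,0.2,0,0,0.12],[1,0.35,-1,0.2,0,0,0.12]]]'; python3 - <<'E'
from h import *
d=shot('wrist','w1'); s=ctrl.state(); print(s['joints'],s['eef_pos']); print(ray(d,320,200))
E
```

```text
clock: 0.7
eef_pos: [0.4223, 0.435, 0.2563]
tool_rot: [[-0.98, 0.199, 0.001], [0.199, 0.98, -0.001], [-0.001, -0.001, -1.0]]
force: [-0.0, 1.0, -0.6]
opening: 1.004
finger_force: 0.0
clock: 1.2
eef_pos: [0.5002, 0.2342, 0.2563]
tool_rot: [[-0.999, 0.043, 0.0], [0.043, 0.999, -0.001], [-0.0, -0.001, -1.0]]
force: [0.0, -0.8, 0.2]
opening: 0.998
finger_force: 0.0
clock: 1.8
eef_pos: [0.5694, 0.0357, 0.2968]
tool_rot: [[-0.989, -0.145, 0.001], [-0.145, 0.989, -0.001], [-0.001, -0.001, -1.0]]
force: [-0.3, 1.0, -1.1]
opening: 1.001
finger_force: 0.0
[-24.93660946  12.74983714  17.3159985  103.87071503  -4.17110729
  64.00384499  92.28242288] [0.56879159 0.03807062 0.29624786]
(array([0.50378828, 0.02547207, 0.41472456]), array([ 0.25490503,  0.03943867, -0.96617728]))
```

View pics/w1.png

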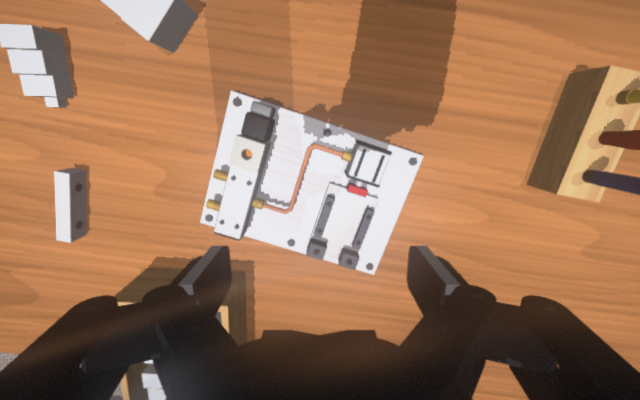

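```bash
python3 -c "
from h import *
crop('w1',195,85,235,195,3)"
```

```text
(no output)
```

View pics/w1_c195_85.png

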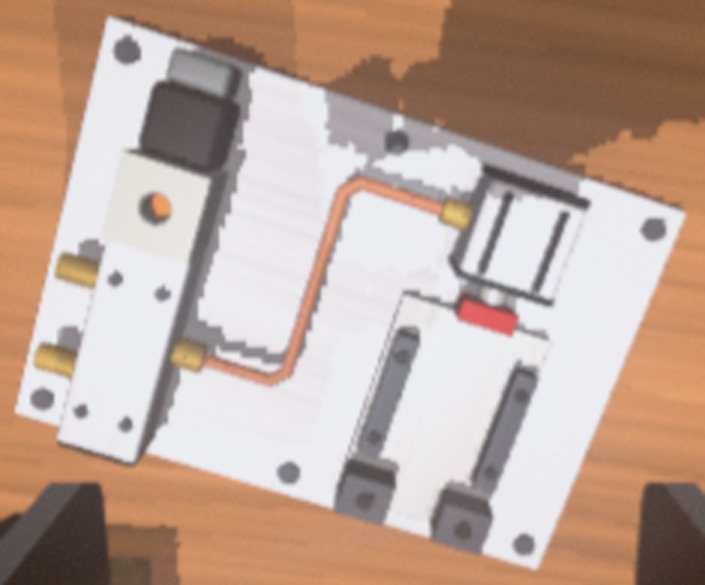

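```bash
python3 - <<'E'
from h import *
w=load('w1')
a=np.radians(-9.7); X=np.array([np.cos(a),np.sin(a)]);Y=np.array([-X[1],X[0]])
P={}
def f(n,x,y,z):
    P[n]=at(w,195+(x+.5)/3-.5,85+(y+.5)/3-.5,z)[:2]*1000
    print(n,np.round(P[n],1),'fix',np.round([P[n]@X,P[n]@Y],1))
f('mouth',155,208,.06)
for i,p in enumerate(((108,15),(686,212),(536,570),(15,410))):f('c%d'%i,*p,.012)
print('centre',sum(P['c%d'%i] for i in range(4))/4)
h=lambda a,b:np.degrees(np.arctan2(*(P[b]-P[a])[::-1]))
print(h('c1','c2'),h('c0','c3'),h('c0','c1')-90,h('c3','c2')-90)
f('padface',486,328,.042)
f('gl a',405,335,.032);f('gl b',372,450,.032);f('gr a',524,372,.032);f('gr b',488,487,.032)
f('stopL face',371,483,.04);f('stopR',467,511,.04)
f('stopL inner',393,490,.04);f('stopR inner',441,505,.04)
f('floor a',405,292,.02);f('floor b',548,338,.02)
f('block corner', 0,0,0)
E
```

```text
mouth [553.9 -55.4] fix [555.3  38.7]
c0 [481.7 -92.9] fix [490.5 -10.4]
c1 [527.7 171.4] fix [491.2 257.9]
c2 [714.2 139. ] fix [680.6 257.4]
c3 [ 666.7 -125.1] fix [678.3 -11. ]
centre [597.58963011  23.10529602]
-9.854475698243915 -9.895014054951043 -9.861329068426656 -10.190903588335189
padface [587.2  86.7] fix [564.2 184.4]
gl a [597.9  53.2] fix [580.3 153.1]
gl b [654.3  46.5] fix [637.1 156.1]
gr a [607.1 108.9] fix [580.  209.7]
gr b [664.7 102.9] fix [637.9 213.4]
stopL face [667.2  48. ] fix [649.6 159.7]
stopR [674.5  93.8] fix [649.1 206.1]
stopL inner [669.2  58.4] fix [649.7 170.4]
stopR inner [673.3  81.5] fix [650.  193.7]
floor a [580.9  50.9] fix [564.  148.1]
floor b [592.7 119.4] fix [564.1 217.5]
block corner [ 481.8 -143.6] fix [499.1 -60.4]
```

```bash
python3 -m crank '[[[1,-0.2,-1,-0.3,0,0,0],[1,-0.2,-1,-0.3,0,0,0],[1,-0.2,-1,-0.3,0,0,0],[1,-0.2,-1,-0.3,0,0,0],[1,-0.2,-1,-0.3,0,0,0]]]'; python3 -m crank '[[[1,-0.205,-0.805,-0.2,0,0,0],[1,-0.205,-0.805,-0.2,0,0,0],[1,-0.205,-0.805,-0.2,0,0,0],[1,-0.205,-0.805,-0.2,0,0,0],[1,-0.205,-0.805,-0.2,0,0,0],[1,-0.205,-0.805,-0.2,0,0,0],[1,-0.205,-0.805,-0.2,0,0,0]]]'; python3 - <<'E'
from h import *
d=shot('wrist','w2'); s=ctrl.state(); print(s['joints'],s['eef_pos'],s['tool_rot'],ctrl.tcp_to_tips)
E
```

```text
clock: 2.35
eef_pos: [0.5264, -0.164, 0.2348]
tool_rot: [[-0.989, -0.146, -0.002], [-0.146, 0.989, -0.001], [0.003, -0.001, -1.0]]
force: [-0.4, 0.4, -0.4]
opening: 1.001
finger_force: 0.0
clock: 3.05
eef_pos: [0.4887, -0.3194, 0.1963]
tool_rot: [[-0.988, -0.153, 0.0], [-0.153, 0.988, 0.001], [-0.0, 0.001, -1.0]]
force: [-0.5, 0.3, -0.1]
opening: 1.0
finger_force: 0.0
[  6.21690861  20.88393224  25.89435809 108.53358973 -11.28106615
  53.05848023 136.23799033] [ 0.48861193 -0.319535    0.19644046] [[-9.88260300e-01 -1.52779040e-01  3.80838227e-04]
 [-1.52778814e-01  9.88260246e-01  5.66389924e-04]
 [-4.62899789e-04  5.01556664e-04 -9.99999767e-01]] 0.025
```

View pics/w2.png

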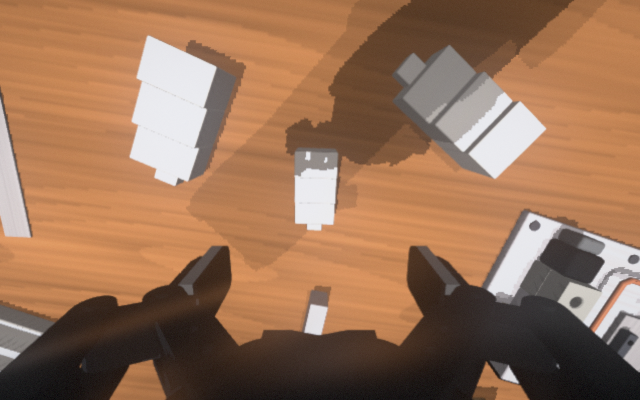

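```bash
python3 -m crank '[[[1,0,-0.005,-0.785,0,0,0],[1,0,-0.005,-0.785,0,0,0],[1,0,-0.005,-0.785,0,0,0],[1,0,-0.005,-0.785,0,0,0],[1,0,-0.005,-0.785,0,0,0],[-1,0,-0.005,-0.785,0,0,0],[-1,0,-0.005,-0.785,0,0,0],[-1,0,-0.005,-0.785,0,0,0],[-1,0,-0.005,-0.785,0,0,0],[-1,0,-0.005,-0.785,0,0,0],[-1,0,-0.005,-0.785,0,0,0],[-1,0,-0.005,-0.785,0,0,0],[-1,0,-0.005,-0.785,0,0,0]]]' 40
```

```text
clock: 4.4
eef_pos: [0.4886, -0.3228, 0.0412]
tool_rot: [[-0.989, -0.15, 0.003], [-0.15, 0.989, -0.001], [-0.003, -0.001, -1.0]]
force: [-2.7, 2.4, 17.9]
opening: 0.462
finger_force: 38.3
```

```bash
python3 -m crank '[[[-1,0,0,0.7,0,0,0],[-1,0,0,0.7,0,0,0],[-1,0,0,0.7,0,0,0],[-1,0.35,1,0.7,0,0,-0.1],[-1,0.35,1,0.7,0,0,-0.1],[-1,0.35,1,0.7,0,0,-0.1],[-1,0.35,1,0.7,0,0,-0.1],[-1,0.35,1,0.7,0,0,-0.1],[-1,0.35,1,0.7,0,0,-0.1]]]' | tail -3; python3 -m crank '[[[-1,0.36,1,0,0,0,-0.106],[-1,0.36,1,0,0,0,-0.106],[-1,0.36,1,0,0,0,-0.106],[-1,0.36,1,0,0,0,-0.106],[-1,0.36,1,0,0,0,-0.106],[-1,0.36,1,0,0,0,-0.106],[-1,0.36,1,0,0,0,-0.106]]]';python3 - <<'E'
from h import *
d=shot('wrist','w3'); s=ctrl.state(); print(s['joints'],s['eef_pos'],s['tool_rot'],s['force'])
crop('w3',120,60,400,300,2)
E
```

```text
force: [0.4, -0.7, -0.4]
opening: 0.459
finger_force: 43.2
clock: 6.0
eef_pos: [0.6294, 0.0758, 0.1795]
tool_rot: [[-0.985, 0.173, -0.0], [0.173, 0.985, -0.001], [-0.0, -0.001, -1.0]]
force: [-0.5, -0.5, -1.5]
opening: 0.459
finger_force: 43.2
[-31.2114431   26.54438623  24.62709717 102.68744602 -13.31293071
  53.64698696  79.03960557] [0.62933513 0.07524415 0.17957016] [[-9.84707493e-01  1.74215816e-01 -4.20530121e-05]
 [ 1.74215794e-01  9.84707174e-01 -7.99715910e-04]
 [-9.79132574e-05 -7.94812548e-04 -9.99999679e-01]] [-1.30396973 -0.29163405 -1.50010167]
```

View pics/w3_c120_60.png

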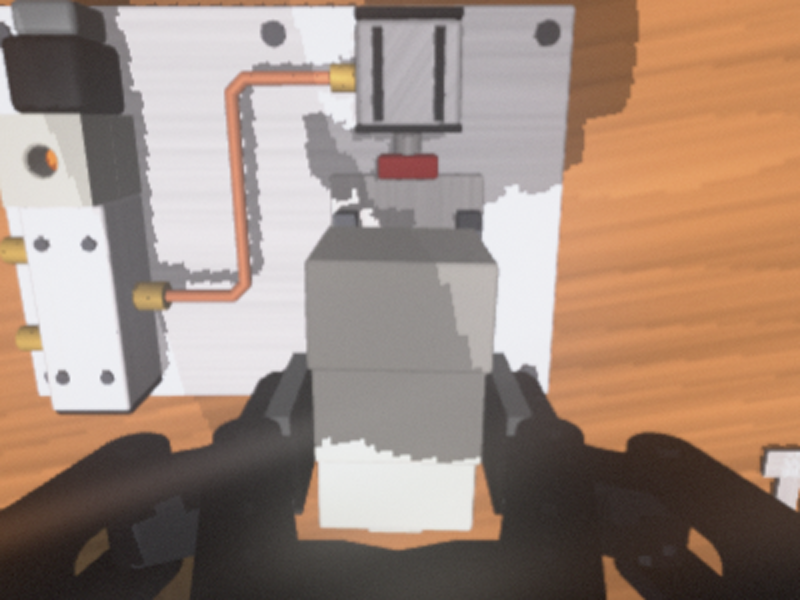

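```bash
python3 - <<'E'
from h import *
w=load('w3'); e=np.array([629.3,75.2])
a=np.radians(-9.9); X=np.array([np.cos(a),np.sin(a)]);Y=np.array([-X[1],X[0]])
def f(n,x,y,z):
    p=at(w,120+(x+.5)/2-.5,60+(y+.5)/2-.5,z)[:2]*1000
    print(n,np.round(p,1),'rel tcp in fix',np.round([(p-e)@X,(p-e)@Y],1)); return p
f('b0',307,262,.1806);f('b1',496,264,.1806)
f('b2',309,370,.1806);f('b3',487,372,.1806)
f('f0',320,527,.1666);f('f1',472,529,.1666)
f('bot0',331,229,.1386);f('bot1',480,229,.1386)
f('padL',378,178,.042);f('padR',437,179,.042)
f('padLr',380,155,.042);f('padRr',437,156,.042)
f('floorL',331,174,.02);f('floorR',483,177,.02)
f('guideL',347,211,.032);f('guideR',469,212,.032)
f('mouth',42,161,.06)
f('plate r1',574,6,.012);f('plate r2',562,185,.012); f('plate far',548,392,.012); f('bot l',40,394,.012)
E
```

```text
b0 [587.8  63.3] rel tcp in fix [-38.8 -18.9]
b1 [594.9 101.1] rel tcp in fix [-38.3  19.6]
b2 [611.1  58.6] rel tcp in fix [-15.1 -19.4]
b3 [618.1  96.1] rel tcp in fix [-14.6  18.7]
f0 [660.1  48.8] rel tcp in fix [ 34.9 -20.7]
f1 [667.4  87.5] rel tcp in fix [35.5 18.7]
bot0 [588.4  63.4] rel tcp in fix [-38.2 -18.7]
bot1 [595.5 103.3] rel tcp in fix [-38.2  21.9]
padL [585.   73.6] rel tcp in fix [-43.4  -9.2]
padR [589.8  98.4] rel tcp in fix [-42.9  16.1]
padLr [575.7  76.2] rel tcp in fix [-53.   -8.2]
padRr [580.3  99.9] rel tcp in fix [-52.5  15.9]
floorL [581.2  51.3] rel tcp in fix [-43.3 -31.8]
floorR [594.8 120.6] rel tcp in fix [-41.8  38.8]
guideL [597.9  56.6] rel tcp in fix [-27.8 -23.7]
guideR [607.9 110.8] rel tcp in fix [-27.2  31.4]
mouth [554.1 -54.9] rel tcp in fix [ -51.7 -141.1]
plate r1 [528.4 171.6] rel tcp in fix [-116.    77.6]
plate r2 [606.  158.4] rel tcp in fix [-37.2  78. ]
plate far [712.7 140.1] rel tcp in fix [71.  78.3]
bot l [ 667.5 -124.2] rel tcp in fix [  71.9 -189.9]
```

```bash
python3 -m crank '[[[-1,0.013,0.02,-0.35,0,0,0.007],[-1,0.013,0.02,-0.35,0,0,0.007],[-1,0.013,0.02,-0.35,0,0,0.007],[-1,0.013,0.02,-0.35,0,0,0.007],[-1,0.013,0.02,-0.35,0,0,0.007]]]'; python3 - <<'E'
from h import *
d=shot('side','s4');shot('scene','c4'); s=ctrl.state(); print(s['eef_pos']);shot('wrist','w4')
a=cv2.imread('pics/s4.png')[170:300,240:360];b=cv2.imread('pics/w4.png')[60:360,120:520]
R=lambda i,s:cv2.resize(i,None,fx=s,fy=s,interpolation=cv2.INTER_CUBIC)
o=np.zeros((600,800,3),np.uint8);o[:390,:360]=R(a,3);o[:330,360:800]=R(b,1.1)
c=R(cv2.imread('pics/c4.png')[210:300,310:420],4)[:270]; o[330:600,360:800]=c
cv2.imwrite('pics/m4.png',o)
E
```

```text
clock: 6.55
eef_pos: [0.6331, 0.0807, 0.1111]
tool_rot: [[-0.987, 0.162, 0.002], [0.162, 0.987, 0.0], [-0.002, 0.001, -1.0]]
force: [0.0, 0.2, -1.2]
opening: 0.452
finger_force: 43.1
[0.6329757  0.0812481  0.11091486]
```

View pics/m4.png

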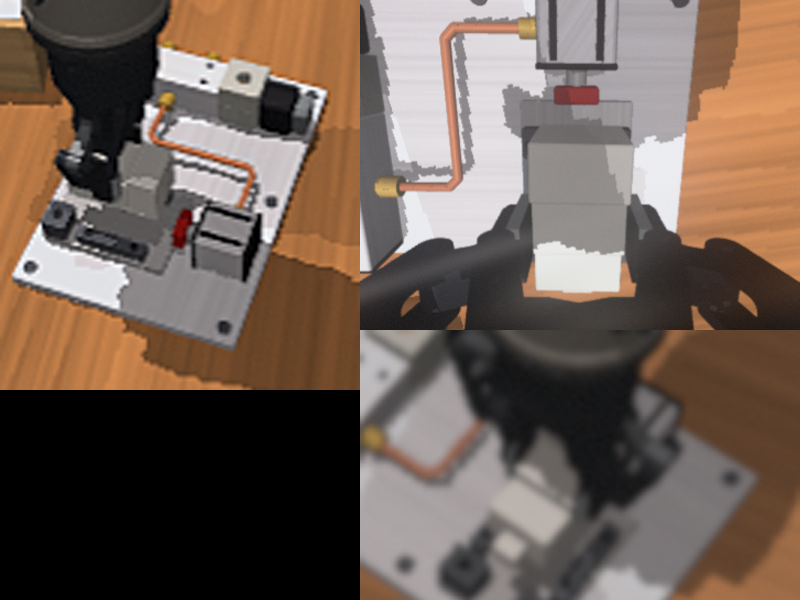

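```bash
python3 - <<'E'
from h import *
w=load('w4'); s=ctrl.state(); e=s['eef_pos'][:2]*1000; print(s['eef_pos'],s['tool_rot'][:,1])
a=np.radians(-9.9); X=np.array([np.cos(a),np.sin(a)]);Y=np.array([-X[1],X[0]])
def f(n,x,y,z):
    p=at(w,120+(x-360)/1.1,60+y/1.1,z)[:2]*1000
    print(n,np.round(p,1),'rel',np.round([(p-e)@X,(p-e)@Y],1))
b=s['eef_pos'][2]-.041
f('b0',528,141,b+.042);f('b1',633,143,b+.042);f('f0',537,290,b+.028);f('f1',619,292,b+.028)
f('bot0',538,127,b);f('bot1',625,128,b)
f('padL',555,104,.042);f('padR',599,104,.042)
f('floorL',523,101,.02);f('floorR',632,102,.02)
f('gL',529,128,.032);f('gR',628,130,.032)
E
```

```text
[0.63281024 0.08146221 0.11065955] [1.61404199e-01 9.86888019e-01 8.49625408e-04]
b0 [590.5  68.3] rel [-39.4 -20.3]
b1 [597.5 106.5] rel [-39.1  18.6]
f0 [664.5  55.2] rel [ 35.8 -20.5]
f1 [671.9  93.2] rel [36.5 18.3]
bot0 [592.6  66.4] rel [-37.  -21.7]
bot1 [600.1 109. ] rel [-37.   21.5]
padL [585.5  74.3] rel [-45.4 -15.2]
padR [589.5  99.2] rel [-45.7  10. ]
floorL [582.4  52.6] rel [-44.7 -37.1]
floorR [594.3 121.1] rel [-44.7  32.4]
gL [598.3  55. ] rel [-29.5 -32. ]
gR [609.4 114.9] rel [-28.8  28.9]
```

```bash
python3 -m crank '[[[-1,-0.005,-0.003,-0.05,0,0,0],[-1,-0.005,-0.003,-0.1,0,0,0],[-1,-0.005,-0.003,-0.15,0,0,0],[-1,-0.005,-0.003,-0.19,0,0,0],[-1,-0.005,-0.003,-0.223,0,0,0],[-1,-0.005,-0.003,-0.223,0,0,0],[-1,-0.005,-0.003,-0.223,0,0,0]]]'
```

```text
clock: 7.4
eef_pos: [0.6313, 0.0809, 0.0646]
tool_rot: [[-0.987, 0.161, -0.0], [0.161, 0.987, -0.0], [0.0, -0.0, -1.0]]
force: [0.3, -0.5, -1.0]
opening: 0.457
finger_force: 43.2
```

```bash
python3 -m crank '[[[-1,0,0,-0.008,0,0,0],[-1,0,0,-0.016,0,0,0],[-1,0,0,-0.018,0,0,0],[-1,0,0,-0.018,0,0,0]]]'
```

```text
clock: 7.8
eef_pos: [0.6313, 0.0811, 0.0614]
tool_rot: [[-0.987, 0.161, 0.0], [0.161, 0.987, 0.0], [-0.0, 0.0, -1.0]]
force: [-0.7, -0.8, 2.8]
opening: 0.461
finger_force: 43.6
```

```bash
python3 -m crank '[[[-1,0,0,-0.005,0,0,0],[-1,0,0,-0.005,0,0,0],[0.3,0,0,-0.004,0,0,0],[0.3,0,0,-0.004,0,0,0],[0.3,0,0,-0.004,0,0,0],[0.3,0,0,-0.004,0,0,0],[0.3,0,0,0.1,0,0,0],[0.3,0,0,0.4,0,0,0],[0.3,0,0,0.8,0,0,0],[0.3,0,0,0.8,0,0,0],[0.3,-0.25,0,0.9,0,0,0],[0.3,-0.25,0,0.9,0,0,0],[0.3,-0.25,0,0.9,0,0,0]]]'; python3 - <<'E'
from h import *
d=shot('wrist','w5');shot('scene','c5');s=ctrl.state();print(s['eef_pos'],s['joints'])
R=lambda f,x,y,w,h,s:cv2.resize(cv2.imread(f'pics/{f}.png')[y:y+h,x:x+w],None,fx=s,fy=s,interpolation=cv2.INTER_CUBIC)
o=np.zeros((600,800,3),np.uint8);o[:,:500]=R('w5',210,60,250,300,2)
shot('side','s5'); o[:390,500:800]=R('s5',240,185,100,130,3)
cv2.imwrite('pics/m5.png',o)
E
```

```text
clock: 9.1
eef_pos: [0.5807, 0.0813, 0.2419]
tool_rot: [[-0.987, 0.161, 0.001], [0.161, 0.987, 0.001], [-0.001, 0.001, -1.0]]
force: [1.2, -0.3, -0.2]
opening: 0.654
finger_force: 0.0
[0.5815272  0.08122094 0.24075886] [-35.53548579  18.25302685  26.42945631 105.72239838  -9.43735986
  58.18051817  75.49116281]
```

View pics/m5.png

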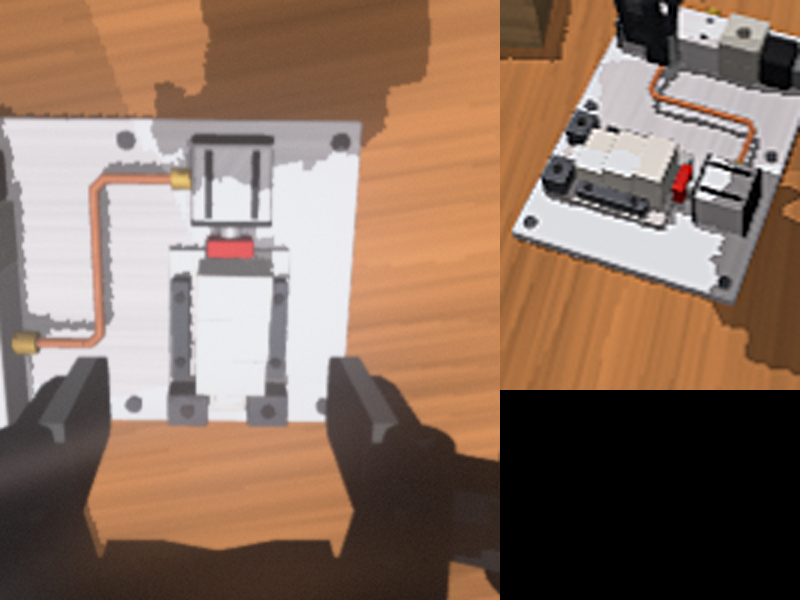

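```bash
python3 -m crank '[[[0.3,-0.15,0.7,0.03,0,0,0.038],[0.3,-0.15,0.7,0.03,0,0,0.038],[0.3,-0.15,0.7,0.03,0,0,0.038],[0.3,-0.15,0.7,0.03,0,0,0.038]]]'|tail -3;  python3 -m crank '[[[0.3,-0.145,0.69,0,0,0,0.038],[0.3,-0.145,0.69,0,0,0,0.038],[0.3,-0.145,0.69,0,0,0,0.038],[0.3,-0.145,0.69,0,0,0,0.038],[0.3,-0.145,0.69,0,0,0,0.038],[0.3,-0.145,0.69,0,0,0,0.038]]]'; python3 - <<'E'
from h import *
d=shot('wrist','w6');s=ctrl.state();print(s['eef_pos'],s['tool_rot'][:,1],s['joints'])
p=proj(d,[[.5225,.3595,.141],[.5225,.3595,.056]]); print(p)
hsv=cv2.cvtColor(d['pixels'],cv2.COLOR_RGB2HSV)
for nm,lo,hi,z in(('blue',(100,80,20),(130,255,255),.12),('red',(172,120,40),(180,255,255),.13),('red2',(0,170,60),(6,255,255),.13),('yel',(22,150,80),(33,255,255),.129)):
    m=cv2.inRange(hsv,lo,hi); m[270:]=0
    n,l,st,c=cv2.connectedComponentsWithStats(m)
    for i in range(1,n):
        if st[i,4]>40: print(nm,st[i],c[i],at(d,*c[i],z))
# gradient profile around predicted head
u,v=p[0].astype(int); g=cv2.cvtColor(d['pixels'],cv2.COLOR_RGB2GRAY)
print(g[v,u-30:u+31:2]); print(g[v-40:v+41:2,u])
print(d['pixels'][v-24:v+25:6,u])
E
```

```text
force: [0.3, -0.2, 0.3]
opening: 0.652
finger_force: 0.0
clock: 10.25
eef_pos: [0.5229, 0.3579, 0.2463]
tool_rot: [[-0.999, 0.044, -0.001], [0.044, 0.999, -0.001], [0.0, -0.001, -1.0]]
force: [0.6, -0.8, -1.0]
opening: 0.65
finger_force: 0.0
[0.52300409 0.35765064 0.24659497] [ 0.04426841  0.99901908 -0.00108622] [-55.09374934  21.77870772  19.40416472  98.98362168  -8.08275732
  60.66219664  54.46809976]
[[322.40955072 207.58232833]
 [321.66754103 185.14380063]]
red [ 82 238  22   9  86] [ 92.45348837 241.56976744] [0.54741323 0.16209766 0.13      ]
red2 [315 136  16  16 174] [322.43678161 143.55747126] [0.47360812 0.36162377 0.13      ]
yel [315  73  16  19 232] [322.55603448  81.38793103] [0.42820586 0.36357662 0.129     ]
[135 137 182 192 191 193 200 199 200 200 193 113 113 109 108 111 109 108
 104 102 163 176 176 176 173 183 191 190 154 150 151]
[137 138 136 138 132  73  66  67  67  65  61  65  69  68  86 115 112 110
 110 108 111 108 106 115 130 130 141 151 159 163 162 161 158 158 159 158
 153 157 156 152 157]
[[ 74  63  66]
 [ 73  61  64]
 [ 96  82  77]
 [117 107 108]
 [118 108 108]
 [137 108  93]
 [188 128  83]
 [217 148  96]
 [211 144  93]]
```

```bash
python3 -m crank '[[[0.3,-0.01,0.008,-0.2,0,0,0],[0.3,-0.01,0.008,-0.4,0,0,0],[0.3,-0.01,0.008,-0.6,0,0,0],[0.3,-0.01,0.008,-0.678,0,0,0],[0.3,-0.01,0.008,-0.678,0,0,0],[0.3,-0.01,0.008,-0.678,0,0,0],[-1,-0.01,0.008,-0.678,0,0,0],[-1,-0.01,0.008,-0.678,0,0,0],[-1,-0.01,0.008,-0.678,0,0,0],[-1,-0.01,0.008,-0.678,0,0,0],[-1,-0.01,0.008,-0.678,0,0,0],[-1,-0.01,0.008,-0.678,0,0,0],[-1,-0.01,0.008,-0.678,0,0,0],[-1,-0.01,0.008,-0.678,0,0,0]]]' 100
```

```text
clock: 11.7
eef_pos: [0.5208, 0.3611, 0.113]
tool_rot: [[-0.999, 0.042, 0.001], [0.042, 0.999, 0.001], [-0.001, 0.001, -1.0]]
force: [-1.2, -0.7, 9.9]
opening: 0.178
finger_force: 97.2
```

```bash
python3 -m crank '[[[-1,0,0,0.2,0,0,0],[-1,0,0,0.5,0,0,0],[-1,0,0,0.5,0,0,0],[-1,0.085,-1,0.5,0,0,0],[-1,0.085,-1,0.5,0,0,0],[-1,0.085,-1,0.5,0,0,0],[-1,0.085,-1,0.5,0,0,0],[-1,0.085,-1,0.5,0,0,0],[-1,0.085,-1,0.5,0,0,0]]]'|tail -3;  python3 -m crank '[[[-1,0.085,-1,0,0,0,0],[-1,0.085,-1,0,0,0,0],[-1,0.085,-1,0,0,0,0],[-1,0.085,-1,0,0,0,0],[-1,0.085,-1,0,0,0,0],[-1,0.085,-1,0,0,0,0],[-1,0.085,-1,0,0,0,0]]]'; python3 - <<'E'
from h import *
d=shot('wrist','w7');shot('side','s7');shot('scene','c7');s=ctrl.state();print(s['eef_pos'],s['tool_rot'],s['joints'])
t=s['eef_pos']-[0,0,.102]
for n in('w7','s7','c7'):
    f=load(n); print(n,proj(f,[t,t+[0,0,.045],t+[0,0,.06],[.555,-.0545,.06]]).round(1).tolist())
E
```

```text
force: [-0.3, 1.7, -1.0]
opening: 0.175
finger_force: 98.5
clock: 13.3
eef_pos: [0.5545, -0.0374, 0.2114]
tool_rot: [[-0.999, 0.04, -0.0], [0.04, 0.999, 0.001], [0.0, 0.0, -1.0]]
force: [0.9, 1.1, -1.1]
opening: 0.175
finger_force: 98.5
[ 0.55434603 -0.03767101  0.21144443] [[-9.99206101e-01  3.98391781e-02 -9.17640353e-05]
 [ 3.98391520e-02  9.99206069e-01  2.70532700e-04]
 [ 1.02468981e-04  2.66662123e-04 -9.99999959e-01]] [-25.24057798  17.19607519  27.23488825 111.35911062  -9.68932755
  53.6550803   94.43798524]
w7 [[319.8, 209.3], [320.0, 229.8], [320.1, 238.9], [301.8, 195.5]]
s7 [[320.6, 187.2], [320.8, 174.7], [320.9, 170.3], [321.0, 194.9]]
c7 [[327.7, 198.0], [327.8, 186.8], [327.8, 182.9], [321.3, 207.2]]
```

```bash
python3 - <<'E'
from h import *
d=load('w7'); g=cv2.cvtColor(d['pixels'],cv2.COLOR_RGB2GRAY)
hsv=cv2.cvtColor(d['pixels'],cv2.COLOR_RGB2HSV)
print('cols',list(range(280,346,2)))
for v in range(178,246,2): print(v,' '.join('%3d'%x for x in g[v,280:346:2]))
m=cv2.inRange(hsv,(5,160,80),(18,255,255))[175:225,280:330]; ys,xs=np.nonzero(m); print('orange',len(xs),xs.mean()+280 if len(xs) else 0,ys.mean()+175 if len(xs) else 0)
E
```

```text
cols [280, 282, 284, 286, 288, 290, 292, 294, 296, 298, 300, 302, 304, 306, 308, 310, 312, 314, 316, 318, 320, 322, 324, 326, 328, 330, 332, 334, 336, 338, 340, 342, 344]
178 237 236 231 229 230 230 230 228 228 229 228 229 228 228 225 225 224 211 196 186 186 157 170 225 236 236 236 236 237 237 237 236 237
180 237 235 230 230 229 231 230 229 229 229 228 228 228 228 228 228 228 227 227 227 234 194 221 236 236 237 237 237 237 237 235 237 236
182 236 236 230 231 230 230 230 229 229 228 229 230 230 227 228 227 228 228 228 228 234 199 184 237 237 237 237 236 237 237 237 237 237
184 236 235 230 230 230 229 229 231 229 229 229 229 230 229 229 227 227 227 227 228 230 195 178 236 236 236 236 237 237 237 237 237 237
186 236 234 230 230 230 231 230 230 229 228 228 228 228 229 228 228 229 228 229 228 227 184 175 235 237 237 237 237 237 236 237 236 237
188 236 234 231 231 230 230 230 231 225 206 186 193 212 227 229 228 228 228 229 227 225 159 202 235 235 236 236 237 237 236 237 237 237
190 236 233 230 230 230 231 229 224 157 166 176 174 174 196 229 229 229 229 228 228 224 156 234 234 234 234 236 2
[... 3007 characters left out ...]
212 213
236 229 236 235 235 236 213 104  99  99  99  93  74  93  71  71  72  71  71  71  73  71  71  75  73  72  72 109  95  77  97  99 101 101
238 231 235 234 235 235 169  91  91  92  92  77  66  68  70  70  71  72  71  72  73  73  73  71  71  69  72  71  72  68  89  92  95  95
240 233 236 235 235 233 141  91  92  90  91  75  63  65  67  70  69  69  69  71  70  70  73  71  72  73  71  70  65  69  87  93  96  93
242 234 234 234 234 229 111  89  90  87  90  71  62  64  65  68  69  67  68  68  71  71  72  70  72  71  71  68  68  68  84  94  95  95
244 193 157 156 157 137  91  91  91  90  89  67  63  64  66  70  68  70  70  68  69  70  72  71  69  71  70  71  65  67  75  95  94  95
orange 0 0 0
```

```bash
python3 - <<'E'
from h import *
d=load('w7'); t=np.array([.55435,-.0377,.2114-.102])
a=at(d,318.3,208.6,t[2]); m=at(d,301.1,194.4,.06); print(a,m,(m-a)[:2]*1000)
for z in(.107,.112): print(at(d,318.3,208.6,z))
# other cams: dark tip vs mouth
for n,c in(('s7',(320,187)),('c7',(327,198))):
    g=cv2.cvtColor(load(n)['pixels'],cv2.COLOR_RGB2GRAY);u,v=c
    print(n,list(range(u-14,u+15)))
    for r in range(v-14,v+18): print(r,' '.join('%3d'%x for x in g[r,u-14:u+15]))
E
```

```text
[ 0.55377108 -0.03880402  0.1094    ] [ 0.55388934 -0.05511205  0.06      ] [  0.11825425 -16.30803318]
[ 0.55448484 -0.03883826  0.107     ]
[ 0.55299784 -0.03876692  0.112     ]
s7 [306, 307, 308, 309, 310, 311, 312, 313, 314, 315, 316, 317, 318, 319, 320, 321, 322, 323, 324, 325, 326, 327, 328, 329, 330, 331, 332, 333, 334]
173 122 128 134 133 133 134 130 123 122 127 131 109  40  25  30  32  28  32  92 126 123 123 129 130 130 126 123 126 130
174 118 123 131 132 130 127 125 123 123 127 132 109  40  28  33  33  29  32  91 128 125 124 126 130 127 124 124 128 131
175 117 120 123 122 122 123 123 122 124 127 131 108  35  27  32  33  25  29  88 127 124 126 127 129 128 124 123 129 131
176 121 123 122 120 123 124 123 125 126 125 130 113  52  20  26  27  22  62 111 127 124 125 128 127 127 124 124 130 131
177 102 112 125 124 126 127 126 127 128 126 130 137 129  85  30  46  60  95 125 125 125 127 130 128 128 122 124 130 131
178 103 103 105 103 106 105 105 105 117 129 131 137 141 121  77  74 100 124 125 125 125 127 129 127 127 124 125 131 127
179 104 106 106 105 106 107 105 105 107 108 111 114
[... 6357 characters left out ...]
 141 138 133 132 133 135 137 141 141 137 123 102  84  67  48  32  32  52  78  99 111 115 117 117 117
211 112 116 125 133 139 141 141 140 140 142 141 142 138 128 107  86  72  63  49  37  53  78 104 119 120 117 116 116 117
212 124 113 111 118 129 137 140 141 142 143 142 139 129 110  89  74  69  63  51  53  77 105 129 137 127 118 116 116 115
213 147 131 118 110 114 124 131 137 141 141 139 130 112  90  74  69  67  64  60  74  99 125 148 147 130 118 116 114 115
214 162 155 143 126 112 109 115 124 133 137 131 114  92  74  68  66  66  68  78  95 111 131 150 148 132 119 117 116 116
215 167 166 162 150 132 118 107 110 119 123 113  94  76  68  66  66  67  74  92 109 118 128 138 141 134 125 120 120 123
```

```bash
python3 - <<'E'
from h import *
for n,p in(('s7',(320.6,195.6)),('c7',(320.4,207.3))):
    d=load(n); print(n,at(d,*p,.06), at(d,p[0]+1,p[1],.06),at(d,p[0],p[1]+1,.06))
E
```

```text
s7 [ 0.5557987  -0.05193271  0.06      ] [ 0.55322599 -0.05234266  0.06      ] [ 0.5552988  -0.04857994  0.06      ]
c7 [ 0.5562242  -0.05621234  0.06      ] [ 0.55511154 -0.0540505   0.06      ] [ 0.55881209 -0.05486868  0.06      ]
```

```bash
python3 -m crank '[[[-1,0.0045,-0.082,0,0,0,0],[-1,0.0045,-0.082,-0.1,0,0,0],[-1,0.0045,-0.082,-0.2,0,0,0],[-1,0.0045,-0.082,-0.2,0,0,0],[-1,0.0045,-0.082,-0.2,0,0,0]]]'; python3 - <<'E'
from h import *
d=shot('wrist','w8');s=ctrl.state();print(s['eef_pos'])
t=s['eef_pos']-[0,0,.102]
P=proj(d,[t,[.555,-.0545,.06]]);print(t,P)
g=cv2.cvtColor(d['pixels'],cv2.COLOR_RGB2GRAY);u,v=P[1].astype(int)
print(list(range(u-16,u+17)))
for r in range(v-18,v+18): print(r,' '.join('%3d'%x for x in g[r,u-16:u+17]))
E
```

```text
clock: 13.95
eef_pos: [0.5552, -0.0552, 0.1718]
tool_rot: [[-0.999, 0.041, -0.001], [0.041, 0.999, -0.0], [0.001, -0.0, -1.0]]
force: [-0.2, -1.1, -0.5]
opening: 0.175
finger_force: 98.5
[ 0.55549685 -0.05531692  0.17223579]
[ 0.55549685 -0.05531692  0.07023579] [[320.01313639 210.02048396]
 [320.9600348  205.73705806]]
[304, 305, 306, 307, 308, 309, 310, 311, 312, 313, 314, 315, 316, 317, 318, 319, 320, 321, 322, 323, 324, 325, 326, 327, 328, 329, 330, 331, 332, 333, 334, 335, 336]
187 228 228 228 224 172 134 129 130 129 130 128 123 122 120 120 119 120 119 120 122 122 122 124 121 121 123 141 148 148 149 149 149 151
188 228 228 229 226 203 186 185 184 184 184 180 147 126 122 121 121 119 121 122 122 120 123 122 120 121 123 140 147 149 149 149 150 150
189 229 229 228 227 226 225 225 225 224 224 223 195 146 124 121 120 121 120 121 122 121 121 119 124 122 122 134 145 148 150 149 149 151
190 228 228 228 228 227 227 228 228 227 226 228 220 164 127 121 123 122 122 122 121 120 119 119 122 122 121 125 142 149 151 150 149 148
191 229 228 229 228 228 227 228 226 227 228 226 223 166 126 121 121 
[... 3583 characters left out ...]
 222 221 222 221 220
218 225 226 225 224 225 225 225 224 222 218 169 112  95  87  88  89  86  89 109 193 219 220 223 222 222 222 223 220 222 221 221 220 221
219 224 225 224 224 224 224 224 223 202 182 136  93  81  79  76  75  79  82  96 159 183 200 215 222 222 222 221 221 222 221 221 221 221
220 225 226 225 224 225 224 222 199 150 112  88  75  75  73  72  76  74  75  77  96 107 141 189 216 222 222 222 221 222 220 221 222 220
221 226 225 224 224 225 223 199 146  97  76  76  75  72  75  74  74  72  76  74  75  77  92 138 190 217 221 222 219 219 221 222 221 220
222 224 224 224 223 220 193 145  97  76  72  74  74  73  74  74  74  74  75  73  74  76  74  91 138 190 213 220 222 221 221 220 221 221
```

```bash
python3 - <<'E'
from h import *
d=load('w8');t=np.array([.5555,-.0553,.0702])
print(proj(d,[t,t-[0,0,.0102],t-[0.001,0,.0102],t+[0,.001,-.0102]]))
print(at(d,318.4,209.3,.0702),at(d,319.9,204.3,.06))
E
```

```text
[[320.03490757 210.01017286]
 [319.99922963 206.3682575 ]
 [319.94908799 205.18364375]
 [321.23090211 206.31929604]]
[ 0.55487146 -0.05654642  0.0702    ] [ 0.55375509 -0.05530945  0.06      ]
```

```bash
python3 -m crank '[[[-1,-0.003,0.0055,0,0,0,0],[-1,-0.003,0.0055,-0.02,0,0,0],[-1,-0.003,0.0055,-0.04,0,0,0],[-1,-0.003,0.0055,-0.06,0,0,0],[-1,-0.003,0.0055,-0.08,0,0,0],[-1,-0.003,0.0055,-0.085,0,0,0],[-1,-0.003,0.0055,-0.085,0,0,0]]]'
```

```text
clock: 14.7
eef_pos: [0.5544, -0.0548, 0.1542]
tool_rot: [[-0.999, 0.042, -0.001], [0.042, 0.999, -0.0], [0.0, -0.0, -1.0]]
force: [0.7, 0.7, -1.6]
opening: 0.173
finger_force: 98.5
```

```bash
python3 -m crank '[[[-1,0,0,-0.015,0,0,0],[-1,0,0,-0.03,0,0,0],[-1,0,0,-0.03,0,0,0],[-1,0,0,-0.03,0,0,0]]]'; python3 -m crank '[[[-1,0,0,-0.008,0,0,0],[-1,0,0,-0.01,0,0,0],[-1,0,0,-0.01,0,0,0],[-1,0,0,-0.01,0,0,0]]]'
```

```text
clock: 15.1
eef_pos: [0.5546, -0.0547, 0.1486]
tool_rot: [[-0.999, 0.042, 0.0], [0.042, 0.999, -0.0], [-0.0, -0.0, -1.0]]
force: [0.4, 0.0, 1.3]
opening: 0.174
finger_force: 98.8
clock: 15.5
eef_pos: [0.5546, -0.0547, 0.1466]
tool_rot: [[-0.999, 0.042, 0.0], [0.042, 0.999, -0.0], [-0.0, -0.0, -1.0]]
force: [-0.3, -1.2, 4.7]
opening: 0.175
finger_force: 99.0
```

```bash
python3 -m crank '[[[-1,0,0,-0.003,0,0,0],[-1,0,0,-0.005,0,0,0],[-1,0,0,-0.005,0,0,0],[-1,0,0,-0.005,0,0,0]]]'; python3 - <<'E'
from h import *
import time
for n in('wrist','side'):
    d=shot(n,n+'9'); s=ctrl.state(); print(s['force'],s['eef_pos'])
E
```

```text
clock: 15.9
eef_pos: [0.5546, -0.0547, 0.1456]
tool_rot: [[-0.999, 0.042, 0.0], [0.042, 0.999, -0.0], [-0.0, -0.0, -1.0]]
force: [-0.0, 0.2, 3.9]
opening: 0.174
finger_force: 99.0
[-0.02099157 -0.10450102  4.89808401] [ 0.55463444 -0.05469086  0.14559674]
[ 0.69339703 -0.01465081  5.21289174] [ 0.55461911 -0.05468978  0.14558316]
```

```bash
python3 -m crank '[[[-1,0,0,-0.003,0,0,0],[-1,0,0,-0.005,0,0,0],[-1,0,0,-0.005,0,0,0],[-1,0,0,-0.005,0,0,0]]]'|grep -E 'pos|force'; python3 -m crank '[[[-1,0,0,-0.002,0,0,0],[-1,0,0,-0.003,0,0,0],[-1,0,0,-0.003,0,0,0],[-1,0,0,-0.003,0,0,0]]]'|grep -E 'pos|force'
```

```text
eef_pos: [0.5548, -0.0547, 0.1449]
force: [-0.8, -0.3, 10.7]
finger_force: 99.5
eef_pos: [0.555, -0.0547, 0.1446]
force: [-1.7, -0.8, 14.8]
finger_force: 100.1
```

```bash
python3 -m crank '[[[-1,0,0,-0.002,0,0,0],[-1,0,0,-0.004,0,0,0],[-1,0,0,-0.004,0,0,0],[-1,0,0,-0.004,0,0,0],[-1,0,0,-0.004,0,0,0]]]'|grep -E 'clock|pos|force'; python3 - <<'E'
from h import *
shot('side','sA'); 
for n in('s5','sA'):
    d=load(n); hsv=cv2.cvtColor(d['pixels'],cv2.COLOR_RGB2HSV)
    m=(cv2.inRange(hsv,(172,150,60),(180,255,255))|cv2.inRange(hsv,(0,180,60),(4,255,255))); m[:200]=0;m[290:]=0;m[:,:240]=0;m[:,360:]=0
    ys,xs=np.nonzero(m); c=(xs.mean(),ys.mean()); print(n,len(xs),c,at(d,*c,.032))
    g=cv2.cvtColor(d['pixels'],cv2.COLOR_RGB2GRAY)
    for r in(236,240,244): print(r,' '.join('%3d'%x for x in g[r,262:310]))
print(ctrl.state()['force'],ctrl.state()['clock'])
E
```

```text
clock: 17.3
eef_pos: [0.5553, -0.0548, 0.1443]
force: [-3.1, 0.4, 23.7]
finger_force: 101.1
s5 48 (np.float64(300.2291666666667), np.float64(245.5)) [0.58445578 0.08879709 0.032     ]
236 193 185 230 221 207 222 221 221 221 222 222 222 224 225 224 223 222 221 222 222 222 222 220 211 217 219 213 213 212 212 214 212 213 216 225 187  56 122 175 171 168 155 179 201 202 205 186 107
240  90  79  58 152 212 241 236 230 227 225 226 228 230 229 226 224 223 221 221 221 222 221 222 224 221 213 213 214 213 214 214 217 228 189  53  78  79  81  93  76  73  70 152 219 192 110 107 185
244  16  19  40  90 112 109 110 108 108 107 106 102  99 106 106 106 103 101  98  94  91  84  84  93  84  84 134 205 239 232 235 195  67  76  83  84  93  81  84  82  57  10 139 171  48 158 237 225
sA 43 (np.float64(296.69767441860466), np.float64(244.72093023255815)) [0.59333301 0.08794938 0.032     ]
236 226 226 222 220 218 218 218 218 218 218 218 208 196 220 219 218 218 218 218 218 218 219 217 215 219 219 218 218 219 218 218 220 229 191  67  68 141 198 190 193 188 170 197 222 220 224 208 120
240  78  90 156 211 235 231 227 224 223 212 199 228 227 223 222 221 219 219 218 219 218 219 218 219 218 218 219 218 218 219 226 192  82  77  76  31  53  72  92 172 178  69 170 233 210 124 100 180
244  14  29  79 110 107 106 107 108 107 105 100  94 105 103 102 102 100  98  94  88  83  97  95  91  83  97 157 217 243 225 151  72  74  38  56  83  62 129 197 178 163 181 202 155  44 153 233 223
[-3.81350182  0.57601795 24.25383885] 17.35
```

```bash
python3 -c "
from bench import ctrl
print(ctrl.finish_job())"
```

```text
the job is handed in; nothing more can be done
None
```

I handed the job in at 17.4 s: the block is in the nest with its tab in the slot. The punch, still gripped, holds the button down at its stop with about 25 N. The side camera shows the clamp pad moved about 9 mm and pushed the block about 4 mm towards the stop.

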